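Find the full sample canister by weight and hang it on the rail

ROBOT

A 6-joint arm with a two-finger parallel gripper is mounted at the origin on the work surface. World frame = base frame: x ahead of the robot, y to its left, z up, the work surface at z = 0. Lengths are in m, angles in degrees, forces in N, time in s.
With the tool pointing down it reaches from about 0.3 to 0.85 m from the base axis. Payload 4.2 kg.
Tool frame: the origin (TCP) lies midway between the tips of the shut fingers; the grasp point (between the pads) lies arm.grip_point_offset behind it (arm.grip_point_offset is the distance from the TCP to the grasp point, in m); z points along the fingers, y is the line along which they close (so a half turn about z gives the same grasp; the last joint's range is limited). The gripper opens to 91 mm and grips with 3 to 60 N. Pads are 32 mm wide; open, the fingers measure 118 mm over their backs; the gripper's body (76 mm by 178 mm) begins 60 mm behind the grasp point.
Start: joints at [65.088, 18.312, 89.639, -0, 72.044, -1.146], TCP at [0.232, 0.526, 0.214] pointing down, gripper open.
Joint ranges: [-177.97, 177.97], [-48.28, 115.42], [12.27, 149.76], [-77.06, 257.06], [2.81, 150.46], [-146.56, 146.56]. Speed limits (degrees/s): [147.25, 147.25, 180, 180, 180, 180].

INTERFACE

Orientations are given as [roll, pitch, yaw] about the fixed x, y, z axes, in that order (R = Rz(yaw) Ry(pitch) Rx(roll)).
In Python, from cell import arm gives the robot as it stands.
- The arm moves only by the shell command python3 -m handwheel 'ROWS'. ROWS is JSON, a list of rows, each a list of 3 entries, a list of its own where there are three numbers: the shift along the tool's x, y, z in cm, then the turn about the tool's z in degrees, then the finger opening in cm, from 0 to 9.12. In form: [[[tx, ty, tz], spin, claw], ...]. A call has 1 to 20 rows; each row shifts and turns the commanded pose from where the row before left it, along the tool's axes as they then stand; what a row does not reach is not made up. A row lasts 1/12 s, in which the tool goes at most 41.7 mm and 7.16 degrees, less where a joint would pass 70% of its speed; a pose out of reach is approached as far as the arm can. A call with a gripper value outside its range is refused whole. The fingers move at their own pace and stop on an object; the grip force is fixed at half the most. Time passes only in rows, so rows that do not move let the fingers close. It gives the time, the measured TCP pose, the force, the opening and the grip force at its end, in the units of the state.
- arm.get_state(): the state, without advancing time (a new reading comes with each control period).
- arm.get_image(name): name is "scene" or "top"; returns a dict with "pixels" (400x640x3 uint8, blue, green, red), "intrinsics" (3x3 intrinsics, pixels), "extrinsics" (4x4, takes a point from camera to world coordinates). Camera axes: x right, y down, z forward; pixel columns grow to the right and rows downward; lengths in m; the calibration is good to about 2 mm. A picture is of the moment at which its call begins. There is no depth.
- arm.close_job(): hands the job in; it is judged then, once.
Trained networks look in the newest picture that a camera, given by its name, has taken for a name from the list of things; names that differ only in an ending like _2 or _b are one class to them, and where a whole thing is asked for, a point or a joint stands for the part that bears it (a point fixed in the world has none). Each returns a list of dicts, best first, with "confidence" (0 to 1); they miss things now and then, are a little off and sometimes report something else, mostly with a low value. They report only what shows in the picture. A call takes as long as a camera call. They do not tell look-alikes from the thing itself.
- arm.outline_of(camera, name): "region" (400x640 bool, what is visible of it) and "uv" ([column, row] in pixels, amid what is visible of it).
The state is a dict: "t": time; "joints": joint angles; "joint_velocities": joint speeds; "tau": joint torques, N m; "tcp_pos": TCP position; "orientation": TCP orientation; "ft_force": force on the tool from outside, world axes, zero at the start; "torque": the same for the moment, N m; "finger_gap": finger opening in m; "finger_force": force on a finger pad.
Only numpy, scipy, OpenCV 4.12 (cv2) and the standard library are available. Lean on these libraries where they do the work, as an engineer would, in place of code of your own. Each camera call takes 0.05 s, during which the arm holds its last target. There are 200 camera calls.

TASK

Three sealed canisters on the bench mat look alike, but one is full and clearly the heaviest, one is part-used and one is nearly empty. Find the heaviest by hefting them, and hang it by its hook over the bar of the rail stand so that it hangs freely and still; leave the other two standing on the mat where they were. Keep all canisters upright throughout and do not disturb the tip box, tube rack or wash bottle.

Things in the scene. Friction and masses are not known exactly. Their poses are not given: they have to be found in the camera images.
- canister_a: One of three identical sealed opaque white canisters, 62 x 62 mm, grey lid 66 x 66 mm with its top at z = 96 mm, a grey hanging hook on the lid and on the hook a grip tab, 12 mm thick in x, 34 mm in y, z = 172 to 215 mm (the top). Grip it by the tab. Origin: centre of the underside; z up. Weighs 0.2 to 0.7 kg. Hook: see canister_b.
- canister_b: Same as canister_a. The hook of all three, 30 mm wide in y: strap rising at x = -24 mm; roof with inner ridge along y at x = 0, z = 168 mm; lip at x = +24 mm, its lower end at z = 142 mm. The bar enters from the canister's +x side, between lid and lip (46 mm high gap); 43 mm clear between strap and lip. At the start +x points roughly away from the robot.
- canister_c: Same as canister_a and canister_b in all that can be seen: size, axes, origin, hook and tab.
- rail: Rail stand, fixed: white base plate 130 (x) x 300 (y) x 10 mm, two upright posts of 18 mm diameter at y = -130 and +130 mm with 24 mm black balls on top (up to 212 mm), and between them a level round steel bar. Origin: centre of the base's underside; y runs along the bar.
- rail_mid (a point): Middle of the bar, on its axis, 200 mm above the bench; the bar has 14 mm diameter and runs along this point's y axis, 240 mm free between the posts. A canister hung on it hangs with its underside about 39 mm above the bench.
- mat: Thin black rubber bench mat, fixed, 220 (x) x 400 (y) x 4 mm, on which the three canisters stand in a row along y, about 125 mm apart. Origin: centre of its underside.
- tip_box: Bystander: white box of yellow pipette tips with its clear lid standing open, 85 x 125 mm, 118 mm tall, loose. Origin: centre of its underside.
- tube_rack: Bystander: blue rack with three capped tubes, 60 x 150 mm, 114 mm tall, loose. Origin: centre of its underside.
- wash_bottle: Bystander: white plastic bottle with red cap, 68 mm diameter, 170 mm tall, loose. Origin: centre of its underside.
Not all that is in view belongs to the job. What is shaped like the canister_c but blue or pink is not meant.

How it is judged (in metres and radians):
At the end, for the whole second after the job is handed in: The heaviest canister hangs on the bar (bar carries over 4.8 N; the others weigh under 4 N), underside 28-48 mm up, within 30 mm of below the bar and 100 mm of its middle, tilt under 0.15 rad, at rest; the other two stand upright (0.1 rad) and still on the mat within 50 mm of their starts (((contact force between canister_a and rail above 4.8 N and z of canister_a in the frame of rail between 0.028 and 0.048 m and x of canister_a in the frame of rail between -0.03 and 0.03 m and y of canister_a in the frame of rail between -0.1 and 0.1 m and angle between canister_a's own z axis and vertical below 0.15 rad and linear speed of each of canister_a, canister_b, canister_c below 0.03 m/s and angular speed of canister_a below 0.3 rad/s and distance of each of canister_b, canister_c from where it was at the start of the episode below 0.05 m and angle between each of canister_b, canister_c's own z axis and vertical below 0.1 rad and height (world z) of each of canister_b, canister_c below 0.012 m) or (contact force between canister_b and rail above 4.8 N and z of canister_b in the frame of rail between 0.028 and 0.048 m and x of canister_b in the frame of rail between -0.03 and 0.03 m and y of canister_b in the frame of rail between -0.1 and 0.1 m and angle between canister_b's own z axis and vertical below 0.15 rad and linear speed of each of canister_b, canister_a, canister_c below 0.03 m/s and angular speed of canister_b below 0.3 rad/s and distance of each of canister_a, canister_c from where it was at the start of the episode below 0.05 m and angle between each of canister_a, canister_c's own z axis and vertical below 0.1 rad and height (world z) of each of canister_a, canister_c below 0.012 m) or (contact force between canister_c and rail above 4.8 N and z of canister_c in the frame of rail between 0.028 and 0.048 m and x of canister_c in the frame of rail between -0.03 and 0.03 m and y of canister_c in the frame of rail between -0.1 and 0.1 m and angle between canister_c's own z axis and vertical below 0.15 rad and linear speed of each of canister_c, canister_a, canister_b below 0.03 m/s and angular speed of canister_c below 0.3 rad/s and distance of each of canister_a, canister_b from where it was at the start of the episode below 0.05 m and angle between each of canister_a, canister_b's own z axis and vertical below 0.1 rad and height (world z) of each of canister_a, canister_b below 0.012 m))); the robot touches nothing.
It fails at once if a canister is tipped by more than 0.6 rad (angle between any of canister_a, canister_b, canister_c's own z axis and vertical above 0.6 rad).
It fails at once if a bystander (tip box, tube rack, wash bottle) is moved by more than 30 mm (distance of any of tip_box, tube_rack, wash_bottle from where it was at the start of the episode above 0.03 m).
It also fails if it takes over 72 s, if anything falls off the work surface, if the arm or the gripper's body presses on something with over 40 N, if the wrist force passes 120 N, or if a joint passes its speed limit or range.

## Working session

There is one attempt and no reset: what is moved stays moved. The work goes in short steps, Python scripts to look and compute and a shell command to move; the robot and the scene stay as the last step left them, time stands still between calls to the robot, and variables do not carry over. Pictures are saved under pics/ and viewed, at most 10 in all, crops included, and the job is handed in when it is done.

```bash
mkdir -p pics; python3 - <<'E'
from cell import arm
import cv2,numpy as np
s=arm.get_state()
print({k:np.round(v,3).tolist() for k,v in s.items()},arm.grip_point_offset)
for c in("scene","top"):
    im=arm.get_image(c);cv2.imwrite(f"pics/{c}0.png",im["pixels"])
    print(c,np.round(im["intrinsics"],1).tolist(),np.round(im["extrinsics"],4).tolist())
    for n in("canister_a","rail","mat","rail_mid"):
        print(n,[(np.round(d["uv"]).tolist(),round(d["confidence"],2),int(d["region"].sum())) for d in arm.outline_of(c,n)])
E
```

```text
{'t': 0.0, 'joints': [65.087, 18.351, 89.707, -0.002, 72.042, -1.146], 'joint_velocities': [-0.018, 0.079, -0.011, -0.043, 0.012, -0.072], 'tau': [0.001, -41.247, -23.198, 0.073, 0.046, -0.0], 'tcp_pos': [0.232, 0.526, 0.213], 'orientation': [-179.9, 0.0, 156.234], 'ft_force': [0.172, 0.77, 0.035], 'torque': [-0.01, -0.016, 0.004], 'finger_force': 0.0, 'finger_gap': 0.091} 0.0188
scene [[394.2, 0.0, 317.7], [0.0, 394.2, 195.2], [0.0, 0.0, 1.0]] [[-0.6901, 0.5394, -0.4825, 1.1911], [0.7235, 0.5, -0.4759, 0.6619], [-0.0155, -0.6775, -0.7353, 1.2675], [0.0, 0.0, 0.0, 1.0]]
canister_a [([294.0, 211.0], 0.91, 679), ([277.0, 189.0], 0.9, 514), ([245.0, 139.0], 0.82, 390), ([259.0, 176.0], 0.59, 589), ([300.0, 140.0], 0.53, 264)]
rail [([354.0, 279.0], 0.74, 3203), ([293.0, 212.0], 0.21, 675)]
mat [([276.0, 215.0], 0.82, 2191)]
rail_mid [([353.0, 281.0], 0.67, 3211)]
top [[369.5, 0.0, 317.2], [0.0, 369.5, 204.6], [0.0, 0.0, 1.0]] [[-0.0236, -0.9959, 0.0868, 0.3542], [-0.9996, 0.0222, -0.0175, -0.038], [0.0155, -0.0872, -0.9961, 1.6264], [0.0, 0.0, 0.0, 1.0]]
canister_a [([388.0, 202.0], 0.82, 353), ([357.0, 196.0], 0.8, 284), ([330.0, 190.0], 0.72, 291), ([369.0, 245.0], 0.66, 319), ([447.0, 226.0], 0.61, 397), ([394.0, 264.0], 0.54, 370)]
rail [([247.0, 185.0], 0.83, 2167)]
mat [([343.0, 200.0], 0.69, 3525)]
rail_mid [([246.0, 183.0], 0.91, 2142)]
```

```bash
python3 - <<'E'
import cv2
a=cv2.imread("pics/scene0.png")[90:350,170:470];cv2.imwrite("pics/s1.png",cv2.resize(a,(690,598),interpolation=cv2.INTER_CUBIC))
a=cv2.imread("pics/top0.png")[110:290,190:490];cv2.imwrite("pics/t1.png",cv2.resize(a,(800,480),interpolation=cv2.INTER_CUBIC))
E
```

```text
(no output)
```

View pics/s1.png

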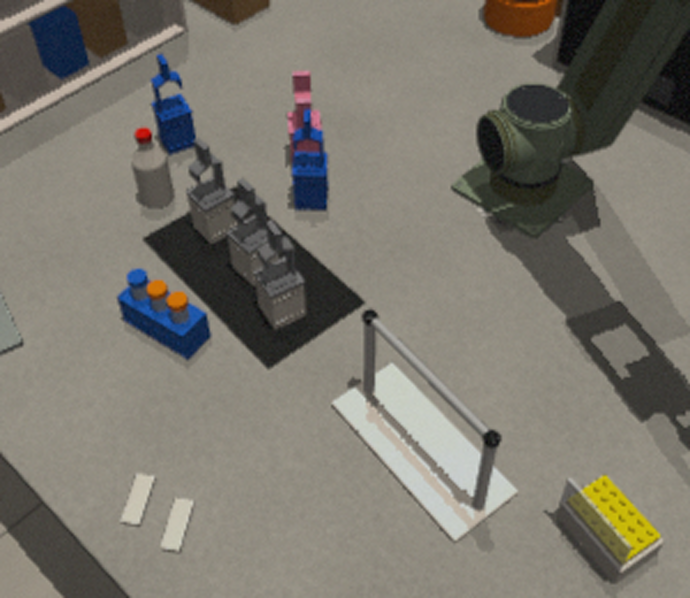

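View pics/t1.png

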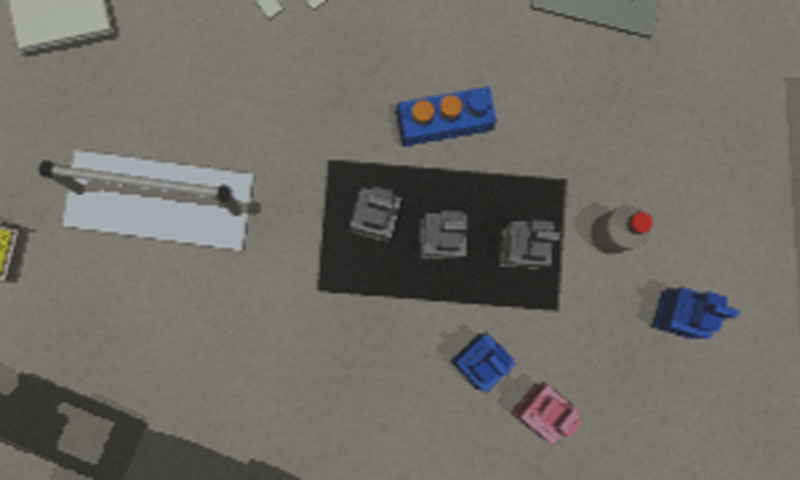

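The scene crop shows three white canisters in a row on the mat (full-image px about 292,216 / 279,194 / 261,177). The rail is toward +y, with its balls at about 331,227 and 383,280. The blue and pink look-alikes stand off the mat. Next I fit poses to the silhouettes.

```bash
cat > fit.py <<'E'
from cell import arm
import cv2,numpy as np
from scipy.optimize import minimize
S=6
def box(x,y,z): return np.array([[a,b,c] for a in x for b in y for c in z],float)
def cyl(r,z,x=0,y=0):
    t=np.linspace(0,2*np.pi,16); return np.array([[x+r*np.cos(a),y+r*np.sin(a),c] for a in t for c in z])
h=.015
CAN=[box((-.031,.031),(-.031,.031),(0,.086)),box((-.033,.033),(-.033,.033),(.086,.096)),
 box((-.0265,-.0215),(-h,h),(.096,.150)),box((.0215,.0265),(-h,h),(.142,.150)),
 np.vstack([box((-.0265,-.0215),(-h,h),(.146,.152)),box((-.004,.004),(-h,h),(.168,.174))]),
 np.vstack([box((.0215,.0265),(-h,h),(.146,.152)),box((-.004,.004),(-h,h),(.168,.174))]),
 box((-.006,.006),(-.017,.017),(.172,.215))]
RAIL=[box((-.065,.065),(-.15,.15),(0,.01)),box((-.005,.005),(-.13,.13),(.195,.205))]+[cyl(.009,(0,.2),0,s*.13) for s in(1,-1)]+[cyl(.012,(.195,.205),0,s*.13) for s in(1,-1)]+[cyl(.007,(.188,.212),0,s*.13) for s in(1,-1)]
def world(P,p,z0):
    c,s=np.cos(p[2]),np.sin(p[2]); return P@np.array([[c,s,0],[-s,c,0],[0,0,1]])+[p[0],p[1],z0]
def proj(im,W):
    E=np.linalg.inv(im["extrinsics"]);q=(W@E[:3,:3].T+E[:3,3])@im["intrinsics"].T;return q[:,:2]/q[:,2:]
def mask(im,items):
    m=np.zeros((400*S,640*S),np.uint8)
    for model,p,z0 in items:
        for P in model:
            uv=((proj(im,world(P,p,z0))+.5)*S).astype(np.float32)
            cv2.fillConvexPoly(m,np.round(cv2.convexHull(uv)).astype(np.int32),255)
    return cv2.resize(m,(640,400),interpolation=cv2.INTER_AREA)/255.
def iou(a,b): return np.minimum(a,b).sum()/np.maximum(a,b).sum()
def ray(im,uv,z):
    d=im["extrinsics"][:3,:3]@np.linalg.inv(im["intrinsics"])@[uv[0],uv[1],1];o=im["extrinsics"][:3,3];return (o+d*(z-o[2])/d[2])[:2]
def fit(ims,regs,model,p0,z0,sets=None):
    def f(v): 
        ps=v.reshape(-1,3)*[.01,.01,.1]
        return -sum(iou(mask(i,[(model,p,z0) for p in ps]),r) for i,r in zip(ims,regs))
    x0=(np.array(p0)/[.01,.01,.1]).ravel()
    r=minimize(f,x0,method="Powell",options=dict(xtol=.01,ftol=1e-5,maxiter=8))
    return r.x.reshape(-1,3)*[.01,.01,.1],r.fun
E
cat > f1.py <<'E'
from fit import *
ims=[arm.get_image(c) for c in("top","scene")]
U=[([388,202],[357,196],[330,190]),([294,211],[277,189],[259,176])]
regs=[]
for i,c in enumerate(("top","scene")):
    D=arm.outline_of(c,"canister_a");m=np.zeros((400,640))
    for u in U[i]: m=np.maximum(m,min(D,key=lambda d:np.hypot(*(np.array(d["uv"])-u)))["region"])
    regs.append(m)
p0=[[*ray(ims[0],u,.12),0.] for u in U[0]]
print(np.round(p0,3))
p,q=fit(ims,regs,CAN,p0,.004);print("can",np.round(p,4).tolist(),q)
for i in(0,1): print(fit(ims[i:i+1],regs[i:i+1],CAN,p,.004))
rr=[max(arm.outline_of(c,"rail"),key=lambda d:d["confidence"])["region"].astype(float) for c in("top","scene")]
a,b=ray(ims[0],(207.2,173),.2),ray(ims[0],(274.7,182.4),.2)
A,B=ray(ims[1],(330.9,227.4),.2),ray(ims[1],(383.5,280.4),.2);print("balls",a,b,B,A)
y=a-b;r,q=fit(ims,rr,RAIL,[[*(a+b)/2,np.arctan2(-y[0],y[1])]],0);print("rail",np.round(r,4).tolist(),q)
np.save("p.npy",np.vstack([p,r]))
for im,n in zip(ims,("top","scene")):
    o=cv2.resize(im["pixels"],None,fx=4,fy=4,interpolation=cv2.INTER_CUBIC)
    for md,pp,z in [(CAN,x,.004) for x in p]+[(RAIL,r[0],0)]:
        for P in md: cv2.polylines(o,[np.int32(cv2.convexHull(np.float32((proj(im,world(P,pp,z))+.5)*4)))],True,(0,255,0),1)
    cv2.imwrite(f"pics/o_{n}.png",cv2.resize(o[580:880,780:1640],(800,279)) if n=="top" else o[600:1200,960:1640])
a=cv2.imread("pics/o_top.png");b=cv2.imread("pics/o_scene.png");b=cv2.resize(b,(364,321));c=np.zeros((600,800,3),np.uint8);c[:279]=a;c[279:,:364]=b;cv2.imwrite("pics/ov.png",c)
E
python3 f1.py
```

```text
[[ 0.49  -0.356  0.   ]
 [ 0.517 -0.229  0.   ]
 [ 0.544 -0.119  0.   ]]
can [[0.497, -0.3629, -0.1192], [0.5147, -0.2307, -0.0635], [0.5513, -0.1222, -0.2683]] -1.793588442175757
(array([[ 0.49569721, -0.36535816,  0.08002952],
       [ 0.51474506, -0.23074621, -0.06293784],
       [ 0.55127628, -0.12233235, -0.26847275]]), np.float64(-0.8834826287149435))
(array([[ 0.49695794, -0.36298381, -0.10468373],
       [ 0.51364986, -0.22876527, -0.06303845],
       [ 0.55091232, -0.12249875, -0.28494385]]), np.float64(-0.9194192453983205))
balls [0.61120224 0.36144375] [0.56875431 0.10006916] [0.61029943 0.36359089] [0.56830335 0.10752247]
rail [[0.5916, 0.2347, -0.1558]] -1.8966626797565467
```

View pics/ov.png

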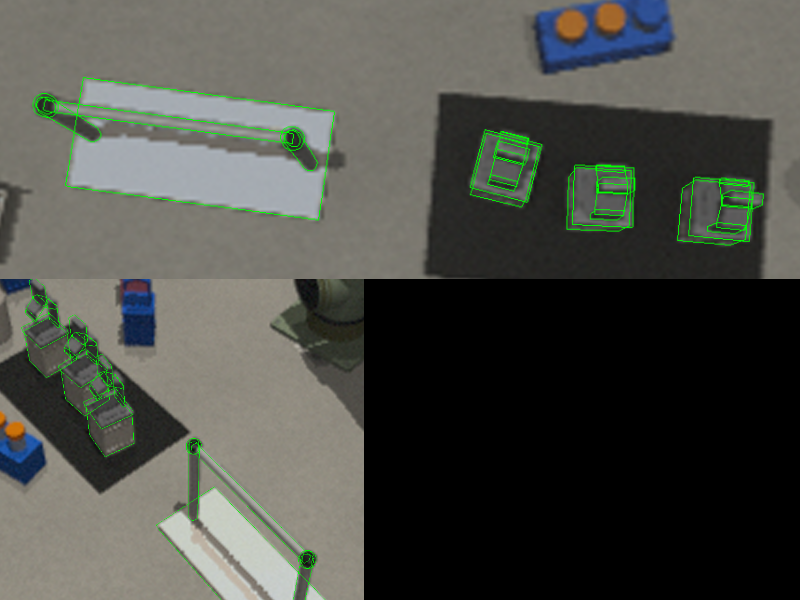

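Both overlays fit well, with the two cameras agreeing to within about 2 mm on the canisters and the rail. First move: lift and turn the tool to the yaw of the canister nearest the rail (L).

```bash
cat > go.py <<'E'
import sys,numpy as np
from cell import arm
# args x y z yaw(target world, TCP): prints spin, then shift in tool axes (cm) from the pose after that spin
x,y,z,w=map(float,sys.argv[1:]);s=arm.get_state();o=s["orientation"]
spin=((o[2]-w+180)%360)-180;a=np.radians(w);d=np.array([x,y,z])-s["tcp_pos"]
t=np.array([[np.cos(a),np.sin(a),0],[np.sin(a),-np.cos(a),0],[0,0,-1]])@d
print("spin",round(spin,1),"shift cm",np.round(t*100,2),"rows",np.linalg.norm(d)/.0417,"F",np.round(s["ft_force"],2),"pos",np.round(s["tcp_pos"],4),np.round(o,1),round(s["t"],2))
E
python3 -m handwheel '[[[0,0,-1],6.8,9],[[0,0,-1],6.8,9],[[0,0,-1],6.8,9],[[0,0,-1],6.8,9],[[0,0,-1],6.8,9],[[0,0,-1],6.8,9],[[0,0,-1],6.8,9],[[0,0,-1],6.8,9],[[0,0,-1],6.8,9],[[0,0,-1],6.8,9],[[0,0,-1],6.8,9],[[0,0,-1],6.8,9],[[0,0,0],0,9]]'
python3 go.py 0.5513 -0.1222 0.3 74.6
```

```text
t: 1.88
tcp_pos: [0.2321, 0.527, 0.3361]
orientation: [180.0, -0.2, 74.5]
ft_force: [0.2, 0.6, 0.2]
finger_gap: 0.0906
finger_force: 0.0
spin -0.1 shift cm [-54.11  48.01   3.61] rows 17.370262082208356 F [0.2  0.61 0.17] pos [0.2321 0.527  0.3361] [180.   -0.2  74.5] 1.88
```

```bash
python3 -m handwheel '[[[-3,2.67,0.2],0,9],[[-3,2.67,0.2],0,9],[[-3,2.67,0.2],0,9],[[-3,2.67,0.2],0,9],[[-3,2.67,0.2],0,9],[[-3,2.67,0.2],0,9],[[-3,2.67,0.2],0,9],[[-3,2.67,0.2],0,9],[[-3,2.67,0.2],0,9],[[-3,2.67,0.2],0,9],[[-3,2.67,0.2],0,9],[[-3,2.67,0.2],0,9],[[-3,2.67,0.2],0,9],[[-3,2.67,0.2],0,9],[[-3,2.67,0.2],0,9],[[-3,2.67,0.2],0,9],[[-3,2.67,0.2],0,9],[[-3,2.67,0.2],0,9],[[0,0,0],0,5],[[0,0,0],0,5]]'
python3 go.py 0.5513 -0.1222 0.184 74.6
```

```text
t: 3.55
tcp_pos: [0.5521, -0.1234, 0.2963]
orientation: [-179.8, -0.0, 74.6]
ft_force: [0.1, 0.2, -0.2]
finger_gap: 0.0795
finger_force: 0.0
spin -0.0 shift cm [ 0.09 -0.11 11.23] rows 2.6935680396077597 F [ 0.11  0.23 -0.17] pos [ 0.5521 -0.1234  0.2963] [-179.8   -0.    74.6] 3.55
```

Descend, close, and lift 3 cm.

```bash
python3 -m handwheel '[[[0,-0.1,2],0,5],[[0,0,2],0,5],[[0,0,2],0,5],[[0,0,2],0,5],[[0,0,1.5],0,5],[[0,0,1],0,5],[[0,0,0.7],0,5],[[0,0,0],0,2.5],[[0,0,0],0,2.5],[[0,0,0],0,2.5],[[0,0,0],0,2.5],[[0,0,0],0,2.5]]'
python3 -m handwheel '[[[0,0,0],0,0.4],[[0,0,0],0,0.4],[[0,0,0],0,0.4],[[0,0,0],0,0.4],[[0,0,0],0,0.4],[[0,0,0],0,0.4],[[0,0,0],0,0.4],[[0,0,0],0,0.4]]'
python3 -m handwheel '[[[0,0,-0.3],0,0.4],[[0,0,-0.5],0,0.4],[[0,0,-0.5],0,0.4],[[0,0,-0.5],0,0.4],[[0,0,-0.5],0,0.4],[[0,0,-0.4],0,0.4],[[0,0,-0.3],0,0.4],[[0,0,0],0,0.4],[[0,0,0],0,0.4],[[0,0,0],0,0.4],[[0,0,0],0,0.4],[[0,0,0],0,0.4]]'
```

```text
t: 4.55
tcp_pos: [0.5515, -0.1216, 0.1868]
orientation: [179.9, -0.0, 74.6]
ft_force: [-0.4, 0.6, 0.0]
finger_gap: 0.0251
finger_force: 0.0
t: 5.22
tcp_pos: [0.551, -0.1216, 0.1862]
orientation: [-180.0, 0.0, 74.6]
ft_force: [-1.5, -0.0, 3.4]
finger_gap: 0.0118
finger_force: 30.0
t: 6.22
tcp_pos: [0.5509, -0.1215, 0.2156]
orientation: [-180.0, -0.0, 74.6]
ft_force: [-0.6, -1.5, -5.3]
finger_gap: 0.012
finger_force: 30.0
```

```bash
for i in 1 2 3; do python3 -m handwheel '[[[0,0,0],0,0.4],[[0,0,0],0,0.4]]' | grep ft_; done
python3 - <<'E'
from fit import *
for c in("scene","top"): cv2.imwrite(f"pics/h_{c}.png",arm.get_image(c)["pixels"])
a=cv2.imread("pics/h_scene.png")[130:260,220:360];cv2.imwrite("pics/h.png",cv2.resize(a,None,fx=4,fy=4,interpolation=cv2.INTER_CUBIC))
E
```

```text
ft_force: [-0.3, -0.0, -7.0]
ft_force: [-0.5, 0.1, -6.0]
ft_force: [0.2, 0.3, -5.6]
```

View pics/h.png

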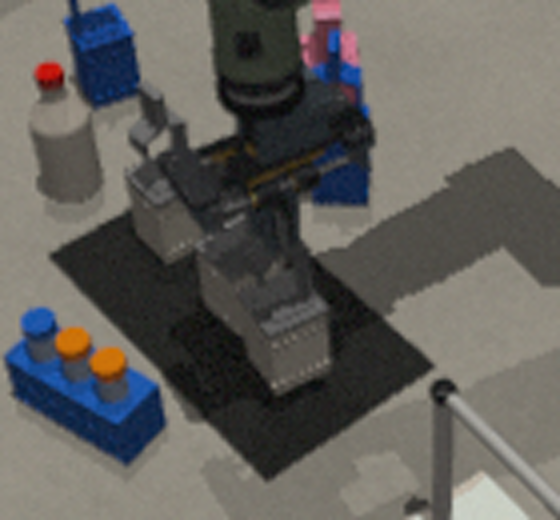

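Averaged wrist force is about 6 N, or roughly 0.6 kg. The other two weigh under 4 N, so this is the full one. The picture shows it lifted upright with its neighbours untouched. Carrying it to the robot side of the bar.

```bash
python3 -m handwheel '[[[0,0,-0.6],-1,0.4],[[0,0,-1],-1.5,0.4],[[0,0,-1],-1.5,0.4],[[0,0,-1],-1.5,0.4],[[0,0,-1],-1,0.4],[[0,0,-0.4],0,0.4],[[0,0,0],0,0.4]]'
python3 go.py 0.44 -0.02 0.264 81.1; python3 go.py 0.453 0.256 0.264 81.1
```

```text
t: 7.4
tcp_pos: [0.5518, -0.1217, 0.2675]
orientation: [179.8, 0.0, 81.1]
ft_force: [-0.4, -0.1, -5.6]
finger_gap: 0.012
finger_force: 30.0
spin 0.0 shift cm [  8.32 -12.62   0.35] rows 3.6251883208870352 F [-0.41 -0.14 -5.62] pos [ 0.5518 -0.1217  0.2675] [179.8   0.   81.1] 7.4
spin 0.0 shift cm [ 35.79 -15.6    0.35] rows 9.3626568851463 F [-0.41 -0.14 -5.62] pos [ 0.5518 -0.1217  0.2675] [179.8   0.   81.1] 7.4
```

```bash
python3 -m handwheel '[[[0.3,-0.5,0],0,0.4],[[0.7,-1,0.1],0,0.4],[[1,-1.5,0.1],0,0.4],[[1.1,-1.7,0.1],0,0.4],[[1.1,-1.7,0],0,0.4],[[1.1,-1.7,0],0,0.4],[[1.1,-1.7,0],0,0.4],[[1,-1.4,0],0,0.4],[[0.9,-1.2,0],0,0.4],[[1.2,-0.8,0],0,0.4],[[1.5,-0.5,0],0,0.4],[[1.8,-0.3,0],0,0.4],[[2,-0.2,0],0,0.4],[[2,-0.2,0],0,0.4]]'
python3 -m handwheel '[[[2,-0.2,0],0,0.4],[[2,-0.2,0],0,0.4],[[2,-0.1,0],0,0.4],[[2,-0.1,0],0,0.4],[[2,-0.1,0],0,0.4],[[2,-0.1,0],0,0.4],[[2,-0.1,0],0,0.4],[[1.6,0,0],0,0.4],[[1.2,0,0],0,0.4],[[0.8,0,0],0,0.4],[[0.4,0,0],0,0.4],[[0,0,0],0,0.4],[[0,0,0],0,0.4],[[0,0,0],0,0.4]]'
python3 go.py 0.5916 0.2347 0.264 81.1
python3 - <<'E'
from fit import *
a=arm.get_image("scene")["pixels"][170:330,270:440];b=arm.get_image("top")["pixels"][140:240,190:330]
a=cv2.resize(a,(425,400),interpolation=3);b=cv2.resize(b,(370,264),interpolation=3);c=np.zeros((400,800,3),np.uint8);c[:,:425]=a;c[:264,430:]=b;cv2.imwrite("pics/k.png",c)
E
```

```text
t: 8.57
tcp_pos: [0.4339, 0.0676, 0.2626]
orientation: [-180.0, 0.0, 81.1]
ft_force: [1.2, -0.9, -5.2]
finger_gap: 0.0119
finger_force: 30.0
t: 9.73
tcp_pos: [0.4534, 0.245, 0.2629]
orientation: [-180.0, 0.0, 81.1]
ft_force: [0.2, -1.6, -5.0]
finger_gap: 0.0116
finger_force: 30.0
spin -0.0 shift cm [ 1.12 13.81 -0.11] rows 3.3233250528105307 F [ 0.17 -1.64 -5.01] pos [0.4534 0.245  0.2629] [-180.     0.    81.1] 9.73
```

View pics/k.png

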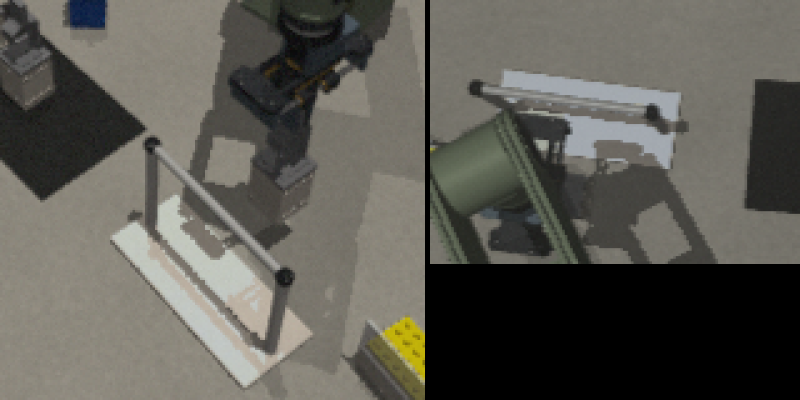

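The pictures show the canister upright on the robot side of the bar, facing it. Sliding the hook over the bar.

```bash
python3 -m handwheel '[[[0,0.4,0],0,0.4],[[0.2,0.8,0],0,0.4],[[0.2,1.2,0],0,0.4],[[0.2,1.3,0],0,0.4],[[0.2,1.3,0],0,0.4],[[0.2,1.3,0],0,0.4],[[0,1.3,0],0,0.4],[[0,1.3,0],0,0.4],[[0,1.3,0],0,0.4],[[0,1.2,0],0,0.4],[[0,1,0],0,0.4],[[0,0.8,0],0,0.4],[[0,0.4,0],0,0.4],[[0,0.2,0],0,0.4],[[0,0,0],0,0.4],[[0,0,0],0,0.4],[[0,0,0],0,0.4]]'
python3 go.py 0.5916 0.2347 0.2212 81.1
python3 - <<'E'
from fit import *
a=arm.get_image("scene")["pixels"][170:330,270:440]
cv2.imwrite("pics/l.png",cv2.resize(a,(637,600),interpolation=3))
E
```

```text
t: 11.25
tcp_pos: [0.5909, 0.2346, 0.2632]
orientation: [-180.0, -0.0, 81.2]
ft_force: [0.1, 0.6, -5.9]
finger_gap: 0.0117
finger_force: 30.0
spin 0.1 shift cm [0.02 0.06 4.2 ] rows 1.006508113823062 F [ 0.1   0.63 -5.88] pos [0.5909 0.2346 0.2632] [-180.    -0.    81.2] 11.25
```

View pics/l.png

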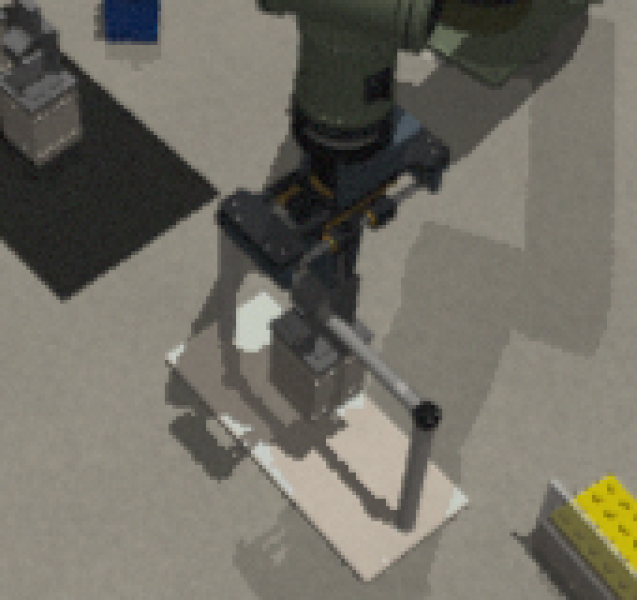

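The bar now runs inside the hook, with the lip on the far side. Lowering slowly until the bar takes the weight.

```bash
python3 -m handwheel '[[[0,0,0.3],0,0.4],[[0,0,0.5],0,0.4],[[0,0,0.5],0,0.4],[[0,0,0.5],0,0.4],[[0,0,0.5],0,0.4],[[0,0,0.5],0,0.4],[[0,0,0.4],0,0.4],[[0,0,0.3],0,0.4],[[0,0,0.2],0,0.4],[[0,0,0],0,0.4],[[0,0,0],0,0.4],[[0,0,0],0,0.4]]'
python3 -m handwheel '[[[0,0,0.2],0,0.4],[[0,0,0.1],0,0.4],[[0,0,0],0,0.4],[[0,0,0],0,0.4],[[0,0,0],0,0.4]]'
python3 go.py 0.5916 0.2347 0.2212 81.1
```

```text
t: 12.3
tcp_pos: [0.5916, 0.2346, 0.2263]
orientation: [180.0, -0.0, 81.1]
ft_force: [0.2, 0.0, -5.5]
finger_gap: 0.0116
finger_force: 30.0
t: 12.72
tcp_pos: [0.5915, 0.2345, 0.223]
orientation: [180.0, -0.0, 81.1]
ft_force: [-0.1, 0.8, -6.7]
finger_gap: 0.0116
finger_force: 30.0
spin 0.0 shift cm [0.02 0.01 0.18] rows 0.043398923811535706 F [-0.06  0.79 -6.67] pos [0.5915 0.2345 0.223 ] [180.   -0.   81.1] 12.72
```

```bash
for i in 1 2 3; do python3 -m handwheel '[[[0,0,0.1],0,0.4],[[0,0,0],0,0.4],[[0,0,0],0,0.4],[[0,0,0],0,0.4]]' | egrep 'tcp|ft_'; done
```

```text
tcp_pos: [0.5915, 0.2345, 0.2219]
ft_force: [1.3, 0.1, -6.0]
tcp_pos: [0.5914, 0.2345, 0.2209]
ft_force: [0.4, -0.2, -5.2]
tcp_pos: [0.5916, 0.2346, 0.2202]
ft_force: [0.1, 0.7, -4.0]
```

```bash
for i in 1 2 3; do python3 -m handwheel '[[[0,0,0.1],0,0.4],[[0,0,0],0,0.4],[[0,0,0],0,0.4],[[0,0,0],0,0.4]]' | egrep 'tcp|ft_'; done
```

```text
tcp_pos: [0.5916, 0.2346, 0.2201]
ft_force: [-1.4, -0.2, 3.7]
tcp_pos: [0.5916, 0.2346, 0.22]
ft_force: [-2.5, -0.8, 6.6]
tcp_pos: [0.5916, 0.2346, 0.22]
ft_force: [-4.4, -1.2, 10.6]
```

It landed at TCP z = 0.220, which is the height expected with the bar at the ridge. Ease off the preload and release.

```bash
python3 -m handwheel '[[[0,0,-0.2],0,0.4],[[0,0,0],0,0.4],[[0,0,0],0,0.4],[[0,0,0],0,0.4]]'
python3 -m handwheel '[[[0,0,0],0,2],[[0,0,0],0,2.5],[[0,0,0],0,3],[[0,0,0],0,3.5],[[0,0,0],0,4],[[0,0,0],0,4.5],[[0,0,0],0,5],[[0,0,0],0,5],[[0,0,0],0,5],[[0,0,0],0,5],[[0,0,0],0,5],[[0,0,0],0,5]]'
python3 -m handwheel '[[[0,0,-0.5],0,5],[[0,0,-1],0,5],[[0,0,-1.5],0,5],[[0,0,-2],0,5],[[0,0,-2],0,5],[[0,0,-2],0,5],[[0,0,-2],0,5],[[0,0,-1],0,5],[[-1,-2,0],0,5],[[-1,-3,0],0,5],[[-1,-3,0],0,5],[[-1,-3,0],0,5],[[-1,-3,0],0,5],[[-1,-3,0],0,5],[[-1,-3,0],0,5],[[0,0,0],0,5]]'
cat > f2.py <<'E'
from fit import *
P=np.load("p.npy");r=P[3]
ims=[arm.get_image(c) for c in("top","scene")]
o=ims[1]["pixels"].copy();b=o[150:330,230:440];cv2.imwrite("pics/z.png",cv2.resize(b,(700,600),interpolation=3))
u=proj(ims[1],np.array([[r[0],r[1],.12]]))[0]
d=min(arm.outline_of("scene","canister_a"),key=lambda d:np.hypot(*(np.array(d["uv"])-u)))
p,q=fit(ims[1:],[d["region"].astype(float)],CAN,[[r[0],r[1],r[2]]],.039);print(u,d["uv"],p-r,q)
E
python3 f2.py
```

```text
t: 15.05
tcp_pos: [0.5916, 0.2346, 0.22]
orientation: [179.9, -0.0, 81.1]
ft_force: [-2.4, -1.7, 6.7]
finger_gap: 0.0121
finger_force: 30.0
t: 16.05
tcp_pos: [0.5915, 0.2345, 0.219]
orientation: [180.0, -0.0, 81.1]
ft_force: [0.1, 0.2, -0.2]
finger_gap: 0.0499
finger_force: 0.0
t: 17.38
tcp_pos: [0.378, 0.195, 0.3401]
orientation: [-179.9, -0.0, 81.2]
ft_force: [-1.4, -0.6, 0.2]
finger_gap: 0.0499
finger_force: 0.0
[353.79564638 266.15152119] [356.3, 265.4] [[-0.00091699  0.00030619  0.03819343]] -0.8519752017820973
```

View pics/z.png

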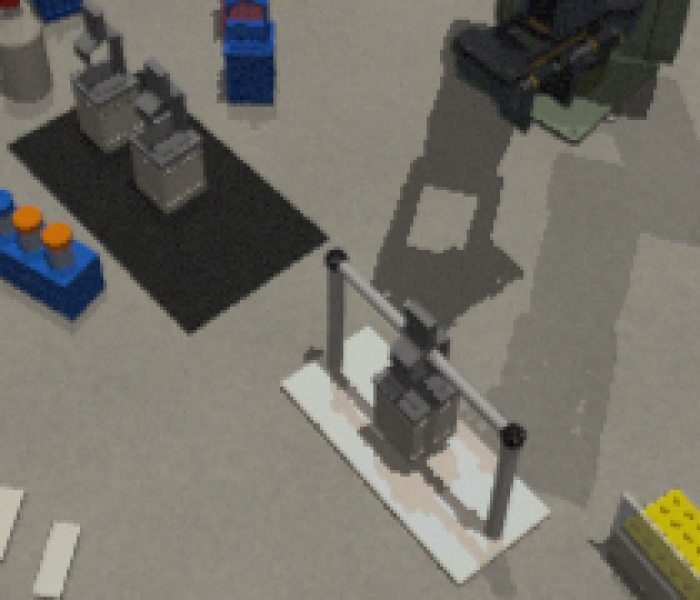

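The canister hangs on the middle of the bar, at about (415, 390) in the crop, and the other two still stand on the mat. I'll let any swing die out and check for stillness.

```bash
W='[[[0,0,0],0,5],[[0,0,0],0,5],[[0,0,0],0,5],[[0,0,0],0,5],[[0,0,0],0,5],[[0,0,0],0,5],[[0,0,0],0,5],[[0,0,0],0,5],[[0,0,0],0,5],[[0,0,0],0,5],[[0,0,0],0,5],[[0,0,0],0,5],[[0,0,0],0,5],[[0,0,0],0,5],[[0,0,0],0,5],[[0,0,0],0,5],[[0,0,0],0,5],[[0,0,0],0,5],[[0,0,0],0,5],[[0,0,0],0,5]]'
python3 -m handwheel '[[[0,0,0],0,5],[[0,0,0],0,5],[[0,0,0],0,5],[[0,0,0],0,5],[[0,0,0],0,5],[[0,0,0],0,5],[[0,0,0],0,5],[[0,0,0],0,5],[[0,0,0],0,5],[[0,0,0],0,5],[[0,0,0],0,5],[[0,0,0],0,5],[[0,0,0],0,5],[[0,0,0],0,5],[[0,0,0],0,5],[[0,0,0],0,5],[[0,0,0],0,5],[[0,0,0],0,5],[[0,0,0],0,5],[[0,0,0],0,5]]' | head -1
python3 -m handwheel '[[[0,0,0],0,5],[[0,0,0],0,5],[[0,0,0],0,5],[[0,0,0],0,5],[[0,0,0],0,5],[[0,0,0],0,5],[[0,0,0],0,5],[[0,0,0],0,5],[[0,0,0],0,5],[[0,0,0],0,5],[[0,0,0],0,5],[[0,0,0],0,5],[[0,0,0],0,5],[[0,0,0],0,5],[[0,0,0],0,5],[[0,0,0],0,5],[[0,0,0],0,5],[[0,0,0],0,5],[[0,0,0],0,5],[[0,0,0],0,5]]' | head -1
python3 - <<'E'
from cell import arm
import numpy as np
f=[arm.get_image("scene")["pixels"][225:300,335:375].astype(float) for _ in range(14)]
print([round(np.abs(f[k]-f[0]).mean(),2) for k in range(1,14)], [round(np.abs(np.mean(f[i:i+3],0)-np.mean(f[:3],0)).max(),1) for i in(4,8,11)])
E
```

```text
t: 19.2
t: 20.87
[np.float64(1.86), np.float64(1.89), np.float64(1.86), np.float64(1.9), np.float64(1.83), np.float64(1.86), np.float64(1.89), np.float64(1.88), np.float64(1.87), np.float64(1.85), np.float64(1.86), np.float64(1.87), np.float64(1.86)] [np.float64(6.7), np.float64(7.0), np.float64(11.7)]
```

Only pixel noise remains, so it is still. Handing in.

```bash
python3 -c "
from cell import arm
print(arm.close_job())"
```

```text
the job is handed in; nothing more can be done
None
```

I handed the job in with the heaviest canister (about 0.6 kg by hefting) hanging freely and still at the middle of the bar and the other two untouched on the mat; I hefted only that one, since its roughly 6 N reading was well above the others' stated 4 N limit.

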